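# Push a rejected bracket under the reject chute's spring flap

## Task

Press the red bar of the reject chute down with one fingertip to hold its spring flap open and, while holding it, push the aluminium bracket along the lane with the other fingertip, under the flap, until it drops into the well. Then let the flap close fully. Only touch and push: do not lift the bracket, and leave everything else on the bench where it is.

Things in the scene. Friction and masses are not known exactly. Their poses are not given: they have to be found in the camera images.
- chute: Reject chute, a grey box fixed to the bench, 256 long (x), 56 wide (y), with a spring flap. Origin: on the bench under the middle of its mouth; x is the way parts go in, z up. For x from -136 to +4 mm it is a lane open above: flat black deck 60 mm above the bench, 36 wide between two steel guides 12 high above the deck and 5 thick. Behind the mouth lies the well.
- mouth (a point): Middle of the mouth, on the deck's top 60 mm above the bench; axes as the chute's. The flap's yellow plate stands at chute x from +1 to +4 mm, so an upright finger in the lane can go no farther than this point.
- well (a point): Middle of the well's floor, 10 mm above the bench. The well is 112 long (chute x +4 to +116 mm), 48 wide, its walls 82 mm high. The deck ends at chute x = +4 mm: a part pushed on tips into the well once its middle is past that edge.
- flap (a joint): Angle of the flap, rad: 0 closed, 1.05 at most. It turns on the rod when the red bar is pressed down. The bracket passes under its yellow plate from about 0.55 on; 0.75 leaves several mm. A fingertip on the bar at the same height as one in the lane 70 mm beside it, 6 to 10 mm above the deck, gives about 0.7 to 0.8. The spring shuts it when released: about 2 to 5 N at 42 mm from the rod.
- rod (a point): Point on the flap's hinge rod beside the mouth; the rod runs along the chute's x axis at chute y = +28, z = 84 mm. On its -y side is the clear cover over the well, 52 wide, 116 long; on its +y side the red press bar, in one piece with the cover.
- plate (a point): Middle of the lower edge of the flap's yellow plate, 30 wide, 22 high, which hangs from the cover's front end and bars the mouth (closed: 2 mm above the deck, chute y from -20 to +10 mm). Moves with the flap; rises sideways about the rod. The bracket cannot push it aside.
- bar (a point): Point on the top of the red press bar, halfway along, 42 mm out from the rod (moves with the flap). The bar is a flat plate 150 long (chute x -132 to +18 mm, alongside the lane), reaching from 4 to 62 mm out from the rod, 4 thick; closed, it rises away from the rod at 0.35 rad (this point then 100 mm above the bench). Sliding along it in x while pressing keeps the angle.
- bracket: The rejected aluminium bracket with a red stripe: a block 50 long (x), 30 wide (y), 14 high, about 60 g, lying in the lane in front of the mouth with its length along the lane. Origin: middle of its underside.
- drink: Bystander: clear bottle, diameter 64, height 190. Origin: middle of its underside.
- carton: Bystander: red box 100 x 170 x 50. Origin: middle of its underside.
- driver: Bystander: screwdriver with a red handle, lying flat.
- spanner: Bystander: steel spanner, lying flat.
- pliers: Bystander: pliers with red handles, 165 long, lying flat beside the chute.
- socket: Bystander: steel socket, diameter 26, height 34, standing beside the chute. Origin: middle of its underside.
- cup: Bystander: blue mug, diameter 72, height 85. Origin: middle of its underside.

How it is judged:
On the way, in this order (a step that is already met when the one before it is completed fails the run):
1. the flap is held open by a finger (over 0.4 rad) while the bracket is still outside (value of joint flap above 0.4 rad and contact force between the fingers and flap above 0.3 N and x of bracket in the frame of chute below -0.018 m), for 0.2 s.
2. the bracket, lying on the deck, is halfway under the flap while a finger holds the flap open and a finger pushes the bracket (value of joint flap above 0.4 rad and contact force between the fingers and flap above 0.3 N and x of bracket in the frame of chute between -0.01 and 0.03 m and z of bracket in the frame of chute below 0.07 m and contact force between the fingers and bracket above 0.02 N).
3. the bracket has dropped into the well (x of bracket in the frame of chute between 0.004 and 0.112 m and y of bracket in the frame of chute between -0.028 and 0.028 m and z of bracket in the frame of chute below 0.05 m), for 0.2 s.
At the end, for the whole second after the job is handed in: the bracket lies at rest down in the well (its origin behind the deck's end, inside the walls and at least 10 mm below the deck) and the flap is closed (under 0.06 rad) (all of step 3 and value of joint flap below 0.06 rad and linear speed of bracket below 0.03 m/s); the robot touches nothing.
It fails at once if the bracket is lifted more than 14 mm off the deck (z of bracket in the frame of chute above 0.074 m).
It fails at once if a bystander is moved more than 20 mm (distance of any of drink, carton, driver, spanner, pliers, socket, cup from where it was at the start of the episode above 0.02 m).
It also fails if it takes over 38 s, if anything falls off the work surface, if the arm or the gripper's body presses on something with over 40 N, if the wrist force passes 120 N, or if a joint passes its speed limit or range.

## Robot

A 6-joint arm with a two-finger parallel gripper is mounted at the origin on the work surface. World frame = base frame: x ahead of the robot, y to its left, z up, the work surface at z = 0. Lengths are in m, angles in rad, forces in N, time in s.
With the tool pointing down it reaches from about 0.25 to 0.775 m from the base axis. Payload 4 kg.
Tool frame: the origin (TCP) lies at the centre of the arm's flange, where the gripper is bolted on; the fingertips stand ahead of it and the grasp point (between the pads) lies 180 mm ahead of it (robot.tcp_to_tips is the z of the fingertips in the tool frame, in m); z points along the fingers, y is the direction in which the jaws open and shut (so a half turn about z gives the same grasp; the last joint's range is limited). The gripper opens to 94 mm and grips with 3 to 60 N. Pads are 16 mm wide; open, the fingers measure 119 mm over their backs; the gripper's body (75 mm by 177 mm) begins 78 mm behind the grasp point.
Start: joints at [1.078, 0.087, 1.371, -0, 1.684, -0.103], TCP at [0.209, 0.509, 0.405] pointing down, gripper open.
Joint ranges: [-3.1, 3.1], [-0.76, 2.03], [0.27, 2.55], [-1.08, 4.22], [0.17, 2.65], [-2.57, 2.57]. Speed limits (rad/s): [2.79, 2.79, 3.14, 3.14, 3.14, 3.14].

## Interface

Orientations are given as [roll, pitch, yaw] about the fixed x, y, z axes, in that order (R = Rz(yaw) Ry(pitch) Rx(roll)).
In Python, from bench import robot gives the robot as it stands.
- The arm moves only by the tool move_arm, never from a script. Its argument "increments" is a list that holds one entry, the list of rows, each a list of 7 numbers: the opening, from 0 (shut) to 1 (fully open), then the shift along the tool's x, y, z as a fraction of full scale, then the turn, a rotation vector about the tool's x, y, z as a fraction of full scale. In form: [[[jaw, dx, dy, dz, rx, ry, rz], ...]]. A call has 1 to 8 rows; each row is the pose to reach, as a shift and turn from the pose commanded when the call began, along the tool's axes at that moment; what a row does not reach only later rows make up. Full scale, the value 1, is 0.1 m for a shift and pi/2 rad for a turn. A row lasts 1/12 s, in which the tool goes at most 41.7 mm and 7.16 degrees, less where a joint would pass 70% of its speed; a pose out of reach is approached as far as the arm can. A call with a number of a shift or a turn outside -1 to 1 is refused whole. A call with a gripper value outside its range is refused whole. The fingers move at their own pace and stop on an object; the grip force is fixed at half the most. Time passes only in rows, so rows that repeat a pose let the fingers close. It gives the time, the measured TCP pose, the force and the opening at its end, in the units of the state.
- robot.get_obs(): the state, without advancing time (a new reading comes with each control period).
- robot.snapshot(name): name is "side" or "top"; returns (picture, depth): 400x640x3 uint8, red, green, blue; 400x640 float32, m along the optical axis (not along the pixel's ray), 0 where there is no reading.
- robot.camera_params(name): a dict with "mtx" (3x3 intrinsics, pixels), "k1" (the pictures are not rectified: a ray, as slopes to the right and down, at radius r is drawn at 1 + k1 r^2 times it, then the intrinsics apply), "R" (3x3) and "t" (3): a world point X has camera coordinates R X + t. Camera axes: x right, y down, z forward; pixel columns grow to the right and rows downward; lengths in m; the calibration is good to about 2 mm. A picture is of the moment at which its call begins. camera_params takes no time and is no camera call.
- robot.close_job(): hands the job in, once; it reports no verdict.
The state is a dict: "time": time; "joint_positions": joint angles; "qvel": joint speeds; "joint_torque": joint torques, N m; "tool_pos": TCP position; "ee_rot": TCP orientation; "wrist_force": force on the tool from outside, world axes, zero at the start; "wrist_torque": the same for the moment, N m; "width": finger opening in m.
Only numpy, scipy, OpenCV 4.12 (cv2) and the standard library are available. Lean on these libraries where they do the work, as an engineer would, in place of code of your own. Each camera call takes 0.05 s, during which the arm holds its last target.

## Working session

There is one attempt and no reset: what is moved stays moved. The work goes in short steps, Python scripts to look and compute and a tool call to move; the robot and the scene stay as the last step left them, time stands still between calls to the robot, and variables do not carry over. Pictures are saved under pics/ and viewed, and the job is handed in when it is done.

Besides the shell and the picture viewer there is one more tool, called after "Emit:" as name([rows], argument=value, ...), one row to a line, values as JSON. move_arm: Moves the arm, as the interface text tells. Its arguments: {"type":"object","properties":{"increments":{"type":"array","items":{"type":"array","items":{"type":"array","items":{"type":"number","minimum":-1,"maximum":1}}}}},"required":["increments"]}

```bash
mkdir -p pics; ls; python3 - <<'E'
from bench import robot
import cv2, numpy as np
for n in("side","top"):
    p,d=robot.snapshot(n); cv2.imwrite(f"pics/{n}0.png",p[:,:,::-1]); np.savez(f"{n}0.npz",p=p,d=d)
    c=robot.camera_params(n); print(n,c)
o=robot.get_obs(); print(o, robot.tcp_to_tips)
E
```

```text
pics
side {'mtx': array([[412.51531265,   0.        , 322.44856298],
       [  0.        , 412.51531265, 199.18642054],
       [  0.        ,   0.        ,   1.        ]]), 'k1': -0.018202869320168753, 'R': array([[ 0.70298303, -0.71096039,  0.01871315],
       [-0.34317208, -0.36213271, -0.86665611],
       [ 0.62293482,  0.60282271, -0.49855491]]), 't': array([-0.37527839,  0.26270682,  0.6745853 ])}
top {'mtx': array([[467.71776737,   0.        , 323.54251724],
       [  0.        , 467.71776737, 200.06874952],
       [  0.        ,   0.        ,   1.        ]]), 'k1': -0.030978568632386246, 'R': array([[-0.05260971, -0.99861298,  0.0020833 ],
       [-0.97305216,  0.05079387, -0.22492104],
       [ 0.22450325, -0.01386019, -0.97437477]]), 't': array([0.01340315, 0.55381988, 0.97404218])}
{'time': 0.1, 'joint_positions': array([ 1.07790196e+00,  8.78932810e-02,  1.37206520e+00, -4.26209753e-05,
        1.68360806e+00, -1.03079210e-01]), 'qvel': array([ 9.06379497e-04, -7.96216402e-04, -2.25504666e-03,  4.62198709e-04,
        1.36716545e-03,  2.47606008e-06]), 'joint_torque': array([ 2.23698655e-03, -3.41251981e+01, -3.03302014e+01,  7.19144172e-02,
        3.04572552e-02, -1.11725060e-04]), 'tool_pos': array([0.20896451, 0.50865546, 0.40363342]), 'ee_rot': array([-3.13962489e+00, -1.60971751e-04,  2.75177258e+00]), 'wrist_force': array([-0.21734456,  0.29425608,  0.53142759]), 'wrist_torque': array([ 0.05354567, -0.06261865, -0.00150035]), 'width': 0.0938002173522911} 0.1992
```

View pics/side0.png

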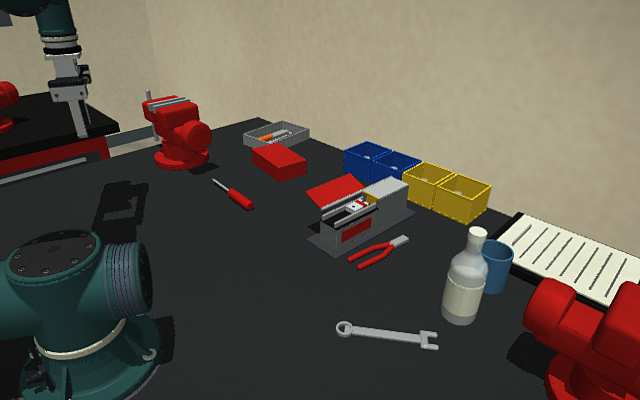

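View pics/top0.png

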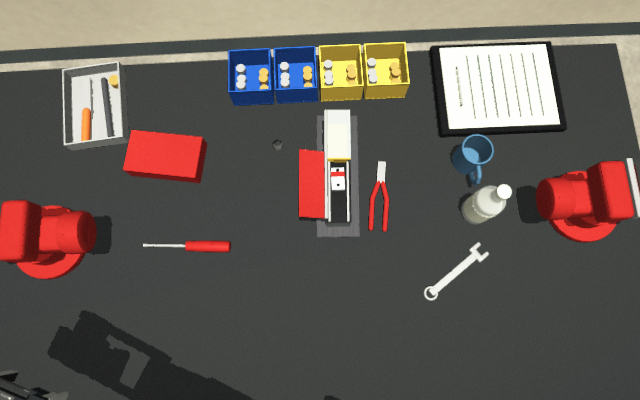

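```bash
cat > h.py <<'E'
import numpy as np, cv2
from bench import robot
def cloud(n,d):
    c=robot.camera_params(n); K=c["mtx"];k=c["k1"]
    v,u=np.mgrid[0:400,0:640].astype(float)
    pts=np.stack([u.ravel(),v.ravel()],1)[:,None]
    s=cv2.undistortPoints(pts,K,np.array([k,0,0,0,0.])).reshape(400,640,2)
    X=np.concatenate([s*d[...,None],d[...,None]],2)
    return (X-c["t"])@c["R"]
def proj(n,P):
    c=robot.camera_params(n)
    return cv2.projectPoints(np.atleast_2d(P).astype(float),cv2.Rodrigues(c["R"])[0],c["t"],c["mtx"],np.array([c["k1"],0,0,0,0.]))[0][:,0]
E
python3 - <<'E'
from h import *
for n,(a,b,c,d) in {"top":(100,245,290,400),"side":(165,270,290,430)}.items():
    z=np.load(n+"0.npz"); p=z["p"]
    cv2.imwrite(f"pics/{n}0z.png",cv2.resize(p[a:b,c:d,::-1],None,fx=5,fy=5,interpolation=cv2.INTER_CUBIC)[:600,:800] if n=="side" else cv2.resize(p[a:b,c:d,::-1],None,fx=4,fy=4,interpolation=cv2.INTER_CUBIC))
    W=cloud(n,z["d"]); 
    if n=="top":
        for v in range(105,240,6):
            print(v,[tuple(np.round(W[v,u]*1000).astype(int)) for u in range(300,362,5)])
E
```

```text
105 [(np.int64(813), np.int64(29), np.int64(-1)), (np.int64(811), np.int64(17), np.int64(1)), (np.int64(811), np.int64(4), np.int64(-1)), (np.int64(811), np.int64(-8), np.int64(-1)), (np.int64(810), np.int64(-20), np.int64(-1)), (np.int64(811), np.int64(-33), np.int64(-3)), (np.int64(807), np.int64(-45), np.int64(3)), (np.int64(808), np.int64(-58), np.int64(1)), (np.int64(808), np.int64(-70), np.int64(-2)), (np.int64(807), np.int64(-82), np.int64(0)), (np.int64(808), np.int64(-95), np.int64(-4)), (np.int64(805), np.int64(-107), np.int64(0)), (np.int64(805), np.int64(-119), np.int64(0))]
111 [(np.int64(797), np.int64(30), np.int64(-2)), (np.int64(796), np.int64(17), np.int64(0)), (np.int64(796), np.int64(5), np.int64(-1)), (np.int64(795), np.int64(-7), np.int64(-1)), (np.int64(795), np.int64(-20), np.int64(-2)), (np.int64(754), np.int64(-29), np.int64(89)), (np.int64(755), np.int64(-41), np.int64(85)), (np.int64(755), np.int64(-52), np.int64(84)), (np.int64(754), np.int64(-64), np.int64(85)), (np.int64(753), np.int64(-75), np.int64(86)), (np.int64(321), np.int64(-1), np.int64(1074)), 
[... 11920 characters left out ...]
4(-74), np.int64(3)), (np.int64(491), np.int64(-86), np.int64(0)), (np.int64(490), np.int64(-97), np.int64(0))]
237 [(np.int64(483), np.int64(42), np.int64(2)), (np.int64(483), np.int64(31), np.int64(-3)), (np.int64(483), np.int64(19), np.int64(-1)), (np.int64(482), np.int64(8), np.int64(1)), (np.int64(482), np.int64(-4), np.int64(-3)), (np.int64(480), np.int64(-15), np.int64(2)), (np.int64(480), np.int64(-27), np.int64(-2)), (np.int64(480), np.int64(-38), np.int64(-1)), (np.int64(479), np.int64(-50), np.int64(0)), (np.int64(478), np.int64(-61), np.int64(1)), (np.int64(477), np.int64(-73), np.int64(1)), (np.int64(477), np.int64(-85), np.int64(0)), (np.int64(476), np.int64(-96), np.int64(3))]
```

View pics/top0z.png

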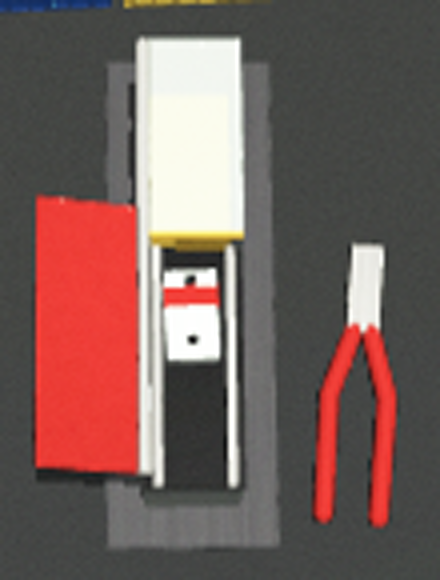

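View pics/side0z.png

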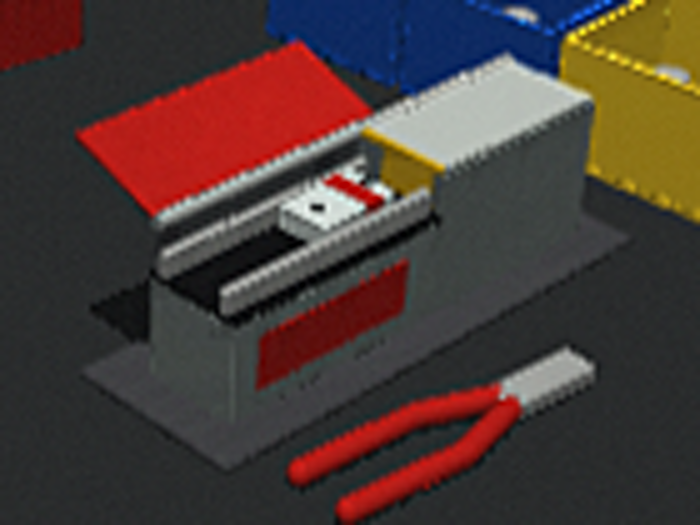

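```bash
cat >> h.py <<'E'
def chute2w(T,P):
    P=np.atleast_2d(P).astype(float); x,y,a=T; c,s=np.cos(a),np.sin(a)
    return np.stack([x+c*P[:,0]-s*P[:,1], y+s*P[:,0]+c*P[:,1], P[:,2]],1)
E
python3 - <<'E'
from h import *
from scipy.optimize import least_squares
mt=np.array([[18,85.5,107.1],[-132,85.5,107.1],[-136,20.5,72],[-136,-20.5,72]])/1000
zt=np.array([[36,197],[36,470],[158,487],[233,487]],float)
pt=np.array([290,100])+(zt+.5)/4-.5
ms=mt; zs=np.array([[300,42],[79,133],[165,272],[228,303]],float)
ps=np.array([290,165])+(zs+.5)/5-.5
def f(T): return np.r_[(proj("top",chute2w(T,mt))-pt).ravel(),(proj("side",chute2w(T,ms))-ps).ravel()]
def ft(T): return f(T)[:8]
def fs(T): return f(T)[8:]
for g in(ft,fs,f):
    r=least_squares(g,[.636,-.04,-.05],x_scale=[.01,.01,.01]); print(r.x,np.round(r.fun,1))
T=r.x; np.save("T.npy",T)
# depth-based check
z=np.load("top0.npz");W=cloud("top",z["d"]); c,s=np.cos(T[2]),np.sin(T[2])
D=W-[T[0],T[1],0]; L=np.stack([c*D[...,0]+s*D[...,1],-s*D[...,0]+c*D[...,1],D[...,2]],-1)*1000
p=z["p"].astype(int)
red=(p[...,0]>120)&(p[...,1]<80); roi=(abs(L[...,0])<150)&(abs(L[...,1])<100)&(L[...,2]>85)
A=L[red&roi]; print("bar",A.min(0),A.max(0),len(A))
wh=(p.min(-1)>150)&(abs(L[...,1])<17)&(L[...,0]>-90)&(L[...,0]<0)&(L[...,2]>64)&(L[...,2]<82)
A=L[wh|(red&(abs(L[...,1])<17)&(L[...,0]>-90)&(L[...,0]<0)&(L[...,2]>64)&(L[...,2]<82))]
print("bracket",np.percentile(A,[1,50,99],axis=0),A.mean(0),len(A))
im=z["p"][:,:,::-1].copy()
im=cv2.resize(im[100:245,290:400],None,fx=4,fy=4,interpolation=cv2.INTER_CUBIC)
bl=A
def draw(P,col,n="top"):
    q=(proj(n,chute2w(T,np.array(P)/1000))-[290,100]+.5)*4-.5
    cv2.polylines(im,[np.round(q).astype(int)],True,col,1)
draw([[-136,-18,60],[-136,18,60],[4,18,60],[4,-18,60]],(0,255,0))
draw([[-132,32,86],[-132,85.5,107],[18,85.5,107],[18,32,86]],(255,255,0))
draw([[4,-28,82],[4,28,82],[120,28,82],[120,-28,82]],(0,255,255))
cv2.imwrite("pics/ov.png",im)
E
```

```text
[ 0.63835978 -0.05151371 -0.04313735] [ 0.   0.3 -0.2 -0.3  0.   0.1  0.1 -0.1]
[ 0.63407154 -0.0590794  -0.04110831] [ 0.2  0.8 -0.4  1.4  0.  -1.6  0.2 -0.3]
[ 0.6381306  -0.05332879 -0.04164012] [ 0.8  0.4  0.8 -0.1  1.   0.2  1.1 -0.  -0.4 -0.4 -0.8 -0.  -0.6 -3.3
 -0.5 -2. ]
bar [-131.27277359   33.00176114   85.01334274] [ 18.65162617  86.74290604 111.52830505] 1655
bracket [[-63.56051132 -11.7737797   68.97460027]
 [-40.14607779   1.6934919   73.28076206]
 [-14.49742121  16.90375719  77.70390852]] [-39.57963278   2.16496573  73.31762923] 277
```

View pics/ov.png

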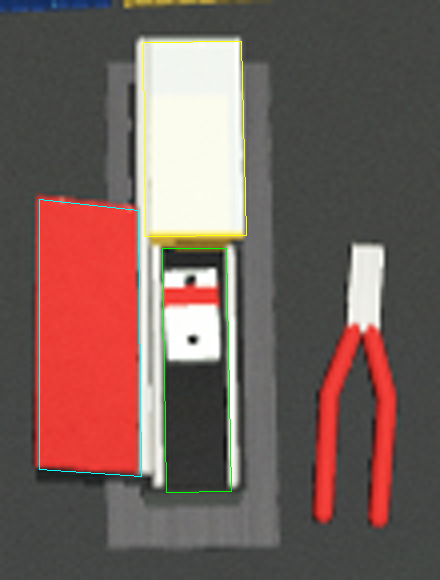

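```bash
cat >> h.py <<'E'
from scipy.spatial.transform import Rotation as Ro
def go(T,xc,yc,z,yaw=None):
    o=robot.get_obs(); R=Ro.from_euler("xyz",o["ee_rot"])
    X=chute2w(T,[xc,yc,z])[0]
    Rt=Ro.from_euler("xyz",[np.pi,0,T[2]+np.pi])
    print("pos",np.round(o["tool_pos"],4),"rot",np.round(o["ee_rot"],4),"W",o["width"],"F",np.round(o["wrist_force"],2),"t",o["time"])
    print("tgt",X,"shift",np.round(R.inv().apply(X-o["tool_pos"])*10,3),"turn",np.round((R.inv()*Rt).as_rotvec()/(np.pi/2),4))
    c,s=np.cos(T[2]),np.sin(T[2]); d=o["tool_pos"]-[T[0],T[1],0]
    print("chute frame TCP",np.round([c*d[0]+s*d[1],-s*d[0]+c*d[1],d[2]],4))
E
python3 - <<'E'
from h import *
from scipy.optimize import least_squares
mt=np.array([[18,85.5,107.1],[-132,85.5,107.1],[-136,20.5,72],[-136,-20.5,72]])/1000
pt=np.array([290,100])+(np.array([[36,197],[36,470],[158,487],[233,487]],float)+.5)/4-.5
ps=np.array([290,165])+(np.array([[300,42],[79,133],[160,251],[221,289]],float)+.5)/5-.5
ft=lambda T:(proj("top",chute2w(T,mt))-pt).ravel()
fs=lambda T:(proj("side",chute2w(T,mt))-ps).ravel()
for g in(ft,fs,lambda T:np.r_[ft(T),fs(T)]):
    r=least_squares(g,[.636,-.04,-.05],x_scale=[.01,.01,.01]); print(r.x,np.round(r.fun,1))
T=r.x;np.save("T.npy",T)
go(T,-.095,.036,.37)
E
```

```text
[ 0.63835978 -0.05151371 -0.04313735] [ 0.   0.3 -0.2 -0.3  0.   0.1  0.1 -0.1]
[ 0.63856273 -0.05372196 -0.05911707] [ 0.3 -0.6 -0.7 -0.6  0.1  0.4  0.3  0.4]
[ 0.63846706 -0.05243234 -0.04921455] [ 0.5 -0.  -0.1 -0.6  0.1 -0.   0.2 -0.1 -0.4 -0.6 -1.  -0.5  0.   0.5
  0.3  0.4]
pos [0.209  0.5087 0.4036] rot [-3.1396e+00 -2.0000e-04  2.7518e+00] W 0.0938002173522911 F [-0.22  0.29  0.53] t 0.1
tgt [ 0.5453531  -0.01180243  0.37      ] shift [-5.089 -3.535  0.342] turn [-0.0012 -0.0003 -0.2168]
chute frame TCP [-0.4566  0.5393  0.4036]
```

Emit:
move_arm([
  [[0.61,-0.5,-0.35,0.0,0,0,0],[0.61,-1,-0.7,0.0,0,0,0],[0.61,-1,-0.7,0.0,0,0,0],[0.61,-1,-0.7,0.0,0,0,0]],
])

```text
time: 0.43
tool_pos: [0.2774, 0.4021, 0.4043]
ee_rot: [-3.139, 0.003, 2.746]
wrist_force: [0.4, 0.5, -0.3]
width: 0.0708
```

Emit:
move_arm([
  [[0.61,-1,-0.7,0.0,0,0,0],[0.61,-1,-0.7,0.0,0,0,0],[0.61,-1,-0.7,0.0,0,0,0],[0.61,-1,-0.7,0.0,0,0,0]],
])

```text
time: 0.77
tool_pos: [0.3433, 0.2994, 0.4043]
ee_rot: [-3.139, 0.002, 2.744]
wrist_force: [0.3, 0.9, -0.4]
width: 0.0569
```

Emit:
move_arm([
  [[0.61,-1,-0.7,0.0,0,0,0],[0.61,-1,-0.7,0.0,0,0,0],[0.61,-1,-0.7,0.0,0,0,0],[0.61,-1,-0.7,0.0,0,0,0]],
])

```text
time: 1.1
tool_pos: [0.4091, 0.1969, 0.4041]
ee_rot: [-3.139, 0.002, 2.744]
wrist_force: [0.1, -0.6, -1.1]
width: 0.0573
```

Emit:
move_arm([
  [[0.61,-1,-0.7,0.0,0,0,0],[0.61,-1,-0.7,0.0,0,0,0],[0.61,-1,-0.7,0.0,0,0,0],[0.61,-1,-0.7,0.0,0,0,0]],
])

```text
time: 1.43
tool_pos: [0.475, 0.0945, 0.4037]
ee_rot: [-3.139, 0.001, 2.746]
wrist_force: [-0.5, 0.2, -0.2]
width: 0.0576
```

Emit:
move_arm([
  [[0.61,-1,-0.7,0.3,0,0,0],[0.61,-1,-0.7,0.3,0,0,0],[0.61,-1,-0.7,0.3,0,0,0],[0.61,-1,-0.7,0.3,0,0,0],[0.61,-1,-0.7,0.3,0,0,0]],
])

```text
time: 1.85
tool_pos: [0.5391, -0.0049, 0.3728]
ee_rot: [3.141, -0.004, 2.75]
wrist_force: [0.5, 1.0, 0.4]
width: 0.0574
```

```bash
python3 - <<'E'
from h import *
go(np.load("T.npy"),-.095,.036,.36)
E
```

```text
pos [ 0.5391 -0.0049  0.3728] rot [ 3.1414 -0.0042  2.7498] W 0.05742136113244284 F [0.46 0.99 0.38] t 1.85
tgt [ 0.5453531  -0.01180243  0.36      ] shift [-0.085 -0.04   0.128] turn [ 0.0006 -0.0026 -0.2181]
chute frame TCP [-0.1016  0.0426  0.3728]
```

Now turn and line up, with a small descent.

Emit:
move_arm([
  [[0.61,-0.08,-0.04,0.15,0,0,-0.07],[0.61,-0.08,-0.04,0.3,0,0,-0.14],[0.61,-0.08,-0.04,0.3,0,0,-0.218],[0.61,-0.08,-0.04,0.3,0,0,-0.218],[0.61,-0.08,-0.04,0.3,0,0,-0.218],[0.61,-0.08,-0.04,0.3,0,0,-0.218]],
])

```text
time: 2.35
tool_pos: [0.5442, -0.0102, 0.3459]
ee_rot: [3.141, 0.002, 3.094]
wrist_force: [0.5, 1.1, -0.7]
width: 0.0575
```

```bash
python3 - <<'E'
from h import *
T=np.load("T.npy")
go(T,-.095,.036,.267)
p,d=robot.snapshot("top"); im=cv2.resize(p[90:250,250:450,::-1],None,fx=4,fy=3.75,interpolation=cv2.INTER_CUBIC); 
q,e=robot.snapshot("side"); im2=cv2.resize(q[110:270,270:470,::-1],None,fx=4,fy=3.75,interpolation=cv2.INTER_CUBIC)
cv2.imwrite("pics/t1.png",im);cv2.imwrite("pics/s1.png",im2)
o=robot.get_obs();R=Ro.from_euler("xyz",o["ee_rot"])
for y in(-.035,.035):
  w=o["tool_pos"]+R.apply([0,y,.1992]); print(w,proj("side",w),(proj("side",w)-[270,110])*[4,3.75])
E
```

```text
pos [ 0.5442 -0.0102  0.3459] rot [3.1411e+00 1.9000e-03 3.0936e+00] W 0.05746420082131722 F [ 0.46  1.07 -0.65] t 2.35
tgt [ 0.5453531  -0.01180243  0.267     ] shift [-0.01  -0.016  0.789] turn [0.0003 0.0012 0.0008]
chute frame TCP [-0.0962  0.0375  0.3459]
[ 0.54301005 -0.04577473  0.14653359] [[341.32067468 183.78617018]] [[285.28269873 276.69813817]]
[0.54635893 0.02414511 0.14655259] [[320.02430537 173.07559323]] [[200.09722147 236.53347461]]
```

View pics/s1.png

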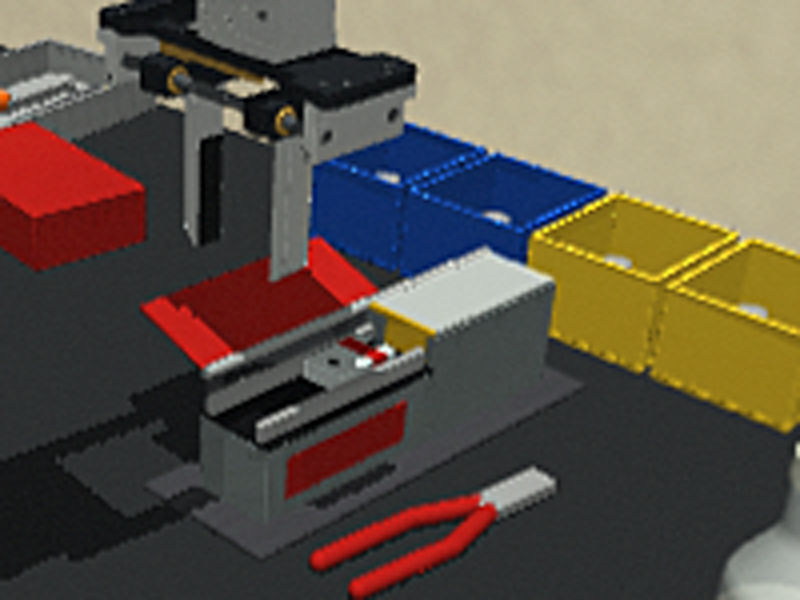

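View pics/t1.png

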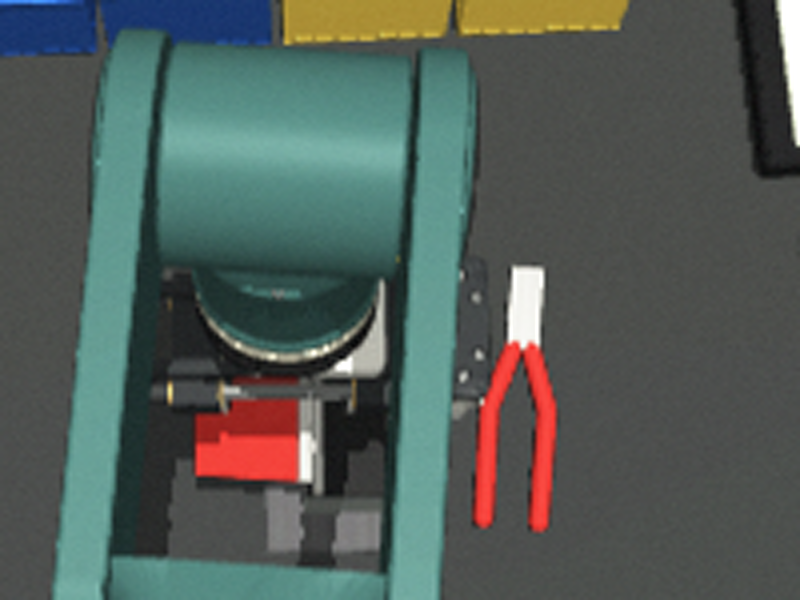

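Emit:
move_arm([
  [[0.61,0,-0.01,0.2,0,0,0],[0.61,0,-0.01,0.4,0,0,0],[0.61,0,-0.01,0.55,0,0,0],[0.61,0,-0.01,0.6,0,0,0],[0.61,0,-0.01,0.6,0,0,0],[0.61,0,-0.01,0.6,0,0,0]],
])

```text
time: 2.95
tool_pos: [0.5444, -0.0123, 0.2859]
ee_rot: [3.141, 0.0, 3.094]
wrist_force: [-1.0, 2.0, 3.3]
width: 0.0573
```

```bash
python3 - <<'E'
from h import *
T=np.load("T.npy")
go(T,-.095,.036,.267)
q,e=robot.snapshot("side"); im2=cv2.resize(q[110:270,270:470,::-1],None,fx=4,fy=3.75,interpolation=cv2.INTER_CUBIC)
cv2.imwrite("pics/s2.png",im2)
E
```

```text
pos [ 0.5444 -0.0123  0.2859] rot [3.1407e+00 4.0000e-04 3.0942e+00] W 0.057283896834647345 F [-0.99  2.03  3.32] t 2.95
tgt [ 0.5453531  -0.01180243  0.267     ] shift [-0.01   0.005  0.189] turn [0.0006 0.0002 0.0012]
chute frame TCP [-0.096   0.0354  0.2859]
```

View pics/s2.png

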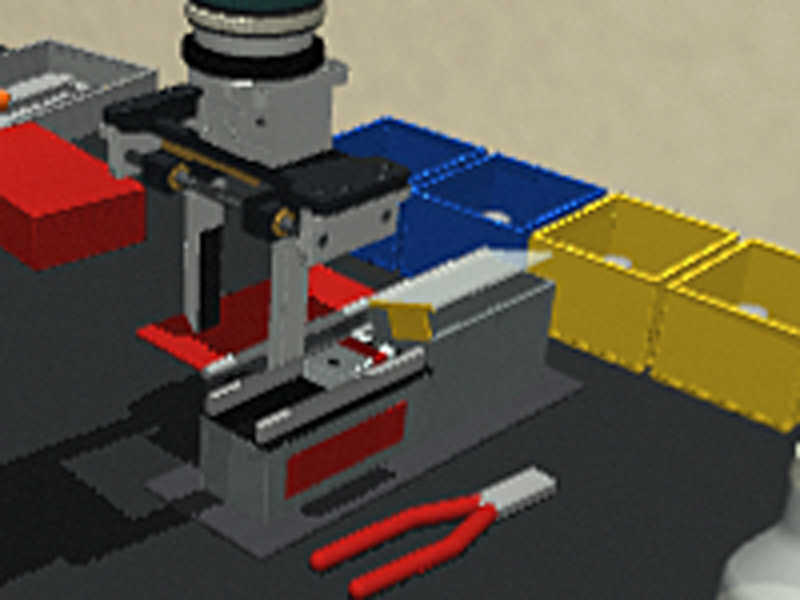

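Emit:
move_arm([
  [[0.61,0,0.01,0.1,0,0,0],[0.61,0,0.01,0.19,0,0,0],[0.61,0,0.01,0.19,0,0,0],[0.61,0,0.01,0.19,0,0,0],[0.61,0,0.01,0.19,0,0,0],[0.61,0,0.01,0.19,0,0,0]],
])

```text
time: 3.5
tool_pos: [0.545, -0.0121, 0.2679]
ee_rot: [-3.141, 0.003, 3.094]
wrist_force: [-0.0, 0.3, 4.7]
width: 0.0576
```

```bash
python3 - <<'E'
from h import *
T=np.load("T.npy")
go(T,-.05,.036,.267)
q,e=robot.snapshot("side"); im2=cv2.resize(q[140:240,300:420,::-1],None,fx=6,fy=6,interpolation=cv2.INTER_CUBIC)
cv2.imwrite("pics/s3.png",im2)
E
```

```text
pos [ 0.545  -0.0121  0.2679] rot [-3.1408  0.0034  3.0939] W 0.05758906051263434 F [-0.01  0.26  4.72] t 3.5
tgt [ 0.59029861 -0.01401619  0.267     ] shift [-0.454  0.002  0.01 ] turn [-0.0005  0.0022  0.001 ]
chute frame TCP [-0.0954  0.0357  0.2679]
```

View pics/s3.png

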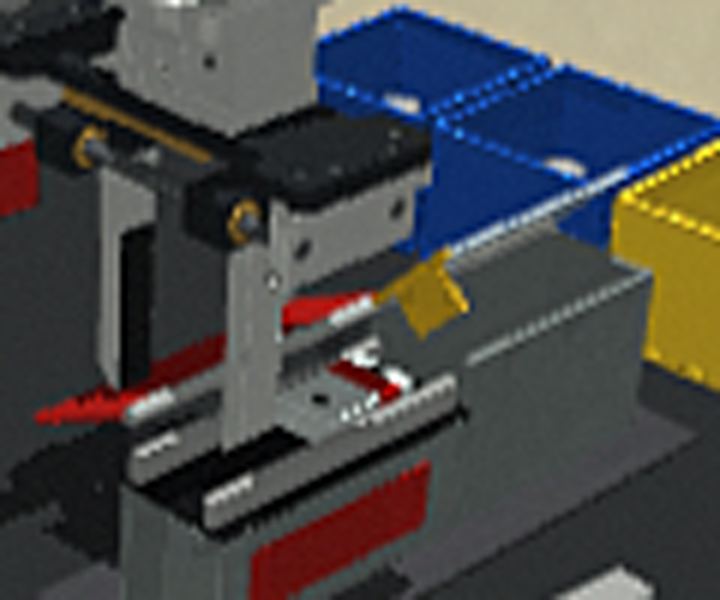

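Emit:
move_arm([
  [[0.61,-0.1,0,0.01,0,0,0],[0.61,-0.17,0,0.01,0,0,0],[0.61,-0.21,0,0.01,0,0,0],[0.61,-0.25,0,0.01,0,0,0],[0.61,-0.29,0,0.01,0,0,0],[0.61,-0.33,0,0.01,0,0,0],[0.61,-0.37,0,0.01,0,0,0],[0.61,-0.4,0,0.01,0,0,0]],
])

```text
time: 4.22
tool_pos: [0.5844, -0.0134, 0.2645]
ee_rot: [3.141, -0.002, 3.094]
wrist_force: [-4.7, 2.2, 5.1]
width: 0.0576
```

```bash
python3 - <<'E'
from h import *
T=np.load("T.npy")
go(T,-.01,.036,.267)
q,e=robot.snapshot("side"); im2=cv2.resize(q[140:240,300:420,::-1],None,fx=6,fy=6,interpolation=cv2.INTER_CUBIC)
cv2.imwrite("pics/s4.png",im2)
E
```

```text
pos [ 0.5844 -0.0134  0.2645] rot [ 3.1410e+00 -1.6000e-03  3.0944e+00] W 0.0575590602080806 F [-4.69  2.17  5.06] t 4.2167
tgt [ 0.63025018 -0.01598398  0.267     ] shift [-0.459 -0.004 -0.026] turn [ 0.0004 -0.001   0.0013]
chute frame TCP [-0.0559  0.0363  0.2645]
```

View pics/s4.png

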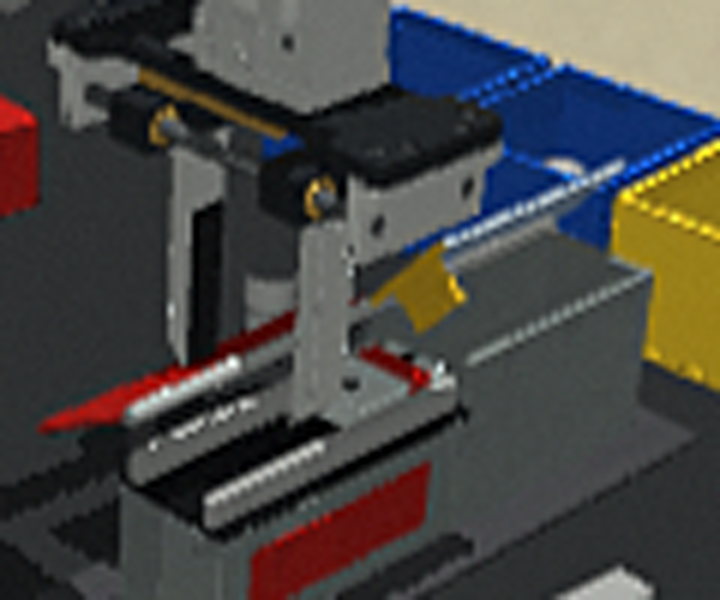

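Emit:
move_arm([
  [[0.61,-0.04,0,-0.02,0,0,0],[0.61,-0.08,0,-0.02,0,0,0],[0.61,-0.12,0,-0.02,0,0,0],[0.61,-0.16,0,-0.02,0,0,0],[0.61,-0.2,0,-0.02,0,0,0],[0.61,-0.24,0,-0.02,0,0,0],[0.61,-0.27,0,-0.02,0,0,0],[0.61,-0.29,0,-0.02,0,0,0]],
])

```text
time: 4.93
tool_pos: [0.6137, -0.0151, 0.2667]
ee_rot: [-3.142, 0.0, 3.094]
wrist_force: [-4.7, 2.2, 4.6]
width: 0.057
```

```bash
python3 - <<'E'
from h import *
T=np.load("T.npy")
go(T,-.01,.036,.267)
q,e=robot.snapshot("side"); im2=cv2.resize(q[140:240,300:420,::-1],None,fx=6,fy=6,interpolation=cv2.INTER_CUBIC)
cv2.imwrite("pics/s5.png",im2)
E
```

```text
pos [ 0.6137 -0.0151  0.2667] rot [-3.1416e+00  1.0000e-04  3.0942e+00] W 0.05703381156466015 F [-4.65  2.18  4.6 ] t 4.9333
tgt [ 0.63025018 -0.01598398  0.267     ] shift [-0.166 -0.001 -0.003] turn [-0.      0.0001  0.0011]
chute frame TCP [-0.0266  0.0361  0.2667]
```

View pics/s5.png

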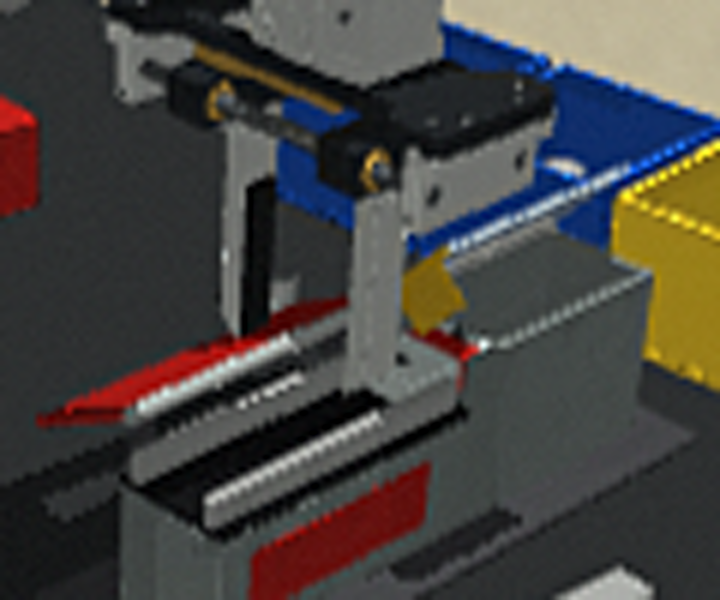

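Emit:
move_arm([
  [[0.61,-0.03,0,0,0,0,0],[0.61,-0.06,0,0,0,0,0],[0.61,-0.09,0,0,0,0,0],[0.61,-0.12,0,0,0,0,0],[0.61,-0.15,0,0,0,0,0],[0.61,-0.16,0,0,0,0,0],[0.61,-0.16,0,0,0,0,0],[0.61,-0.16,0,0,0,0,0]],
])

```text
time: 5.65
tool_pos: [0.6295, -0.0155, 0.2668]
ee_rot: [3.141, 0.001, 3.094]
wrist_force: [-4.0, 3.6, 3.2]
width: 0.0574
```

```bash
python3 - <<'E'
from h import *
T=np.load("T.npy")
go(T,-.01,.036,.267)
q,e=robot.snapshot("side"); im2=cv2.resize(q[140:240,300:420,::-1],None,fx=6,fy=6,interpolation=cv2.INTER_CUBIC)
cv2.imwrite("pics/s6.png",im2)
E
```

```text
pos [ 0.6295 -0.0155  0.2668] rot [3.1409e+00 9.0000e-04 3.0944e+00] W 0.05737190452553829 F [-3.97  3.62  3.25] t 5.65
tgt [ 0.63025018 -0.01598398  0.267     ] shift [-0.007 -0.004 -0.002] turn [0.0004 0.0006 0.0013]
chute frame TCP [-0.0107  0.0364  0.2668]
```

View pics/s6.png

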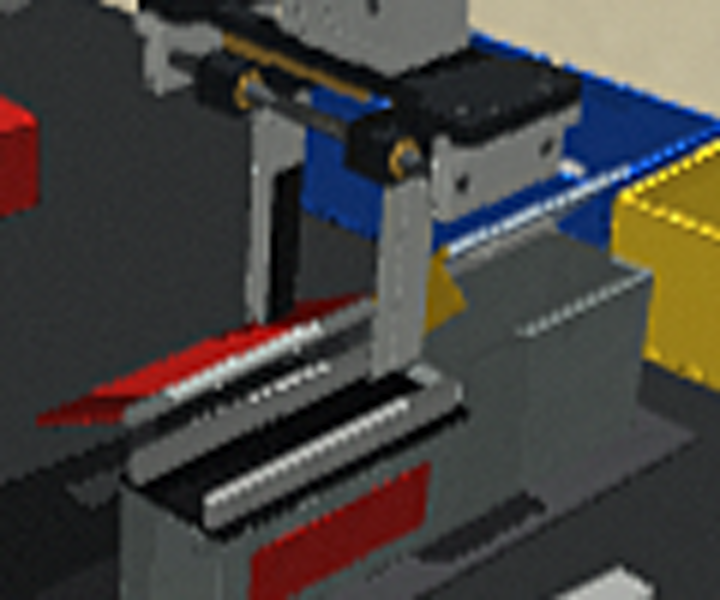

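Emit:
move_arm([
  [[0.61,-0.02,0,0,0,0,0],[0.61,-0.02,0,0,0,0,0],[0.61,-0.02,0,0,0,0,0],[0.61,0.1,0,0,0,0,0],[0.61,0.25,0,0,0,0,0],[0.61,0.4,0,0,0,0,0],[0.61,0.4,0,0,0,0,0],[0.61,0.4,0,0,0,0,0]],
])

```text
time: 6.37
tool_pos: [0.5896, -0.0143, 0.2677]
ee_rot: [-3.141, 0.002, 3.094]
wrist_force: [-1.3, 0.9, 4.7]
width: 0.0573
```

```bash
python3 - <<'E'
from h import *
T=np.load("T.npy")
go(T,-.01,.036,.267)
q,e=robot.snapshot("side"); im2=cv2.resize(q[140:240,300:420,::-1],None,fx=6,fy=6,interpolation=cv2.INTER_CUBIC)
cv2.imwrite("pics/s7.png",im2)
E
```

```text
pos [ 0.5896 -0.0143  0.2677] rot [-3.1405e+00  2.5000e-03  3.0940e+00] W 0.0572974922621238 F [-1.3   0.92  4.67] t 6.3667
tgt [ 0.63025018 -0.01598398  0.267     ] shift [-0.407  0.002  0.008] turn [-0.0007  0.0016  0.001 ]
chute frame TCP [-0.0507  0.0357  0.2677]
```

View pics/s7.png

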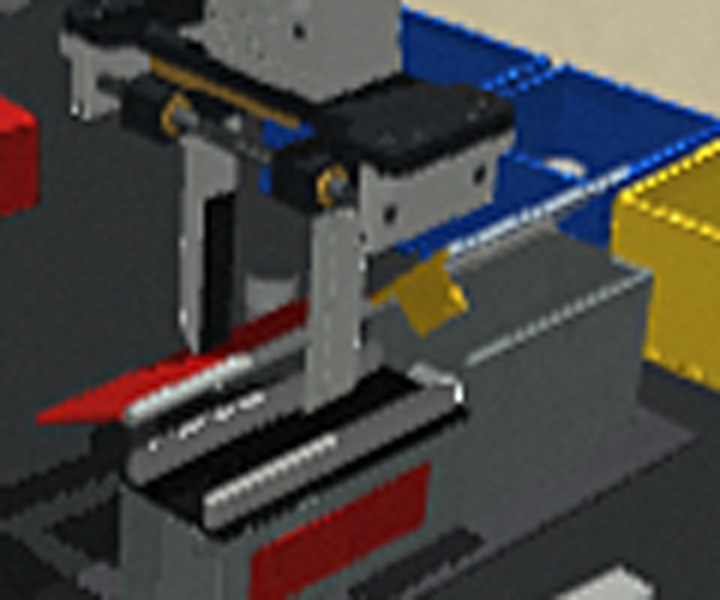

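```bash
python3 - <<'E'
from h import *
T=np.load("T.npy")
q,e=robot.snapshot("side"); W=cloud("side",e)
c,s=np.cos(T[2]),np.sin(T[2]); D=W-[T[0],T[1],0]
L=np.stack([c*D[...,0]+s*D[...,1],-s*D[...,0]+c*D[...,1],D[...,2]],-1)*1000
for v in range(196,209):
    print(v,[(u,*[int(a) for a in np.round(L[v,u])],int(q[v,u].mean())) for u in range(364,380,2)])
cv2.imwrite("pics/s8.png",cv2.resize(q[180:220,350:400,::-1],None,fx=15,fy=15,interpolation=cv2.INTER_NEAREST))
E
```

```text
196 [(364, 11, 24, 67, 64), (366, 20, 25, 63, 68), (368, 26, 24, 61, 64), (370, 35, 25, 57, 62), (372, 41, 24, 56, 66), (374, 48, 23, 54, 67), (376, 57, 23, 51, 68), (378, 66, 24, 47, 63)]
197 [(364, 11, 24, 64, 63), (366, 18, 24, 61, 65), (368, 25, 23, 59, 65), (370, 36, 25, 54, 67), (372, 43, 24, 52, 67), (374, 48, 22, 51, 68), (376, 57, 23, 47, 66), (378, 67, 24, 43, 64)]
198 [(364, 11, 23, 61, 63), (366, 18, 23, 59, 67), (368, 26, 24, 55, 65), (370, 35, 24, 52, 65), (372, 41, 22, 51, 64), (374, 51, 24, 46, 69), (376, 58, 23, 44, 67), (378, 66, 23, 41, 78)]
199 [(364, 10, 22, 59, 66), (366, 21, 26, 54, 68), (368, 28, 25, 52, 61), (370, 36, 25, 48, 62), (372, 41, 23, 47, 65), (374, 49, 23, 44, 67), (376, 59, 23, 41, 65), (378, 66, 23, 38, 118)]
200 [(364, 12, 24, 55, 56), (366, 21, 25, 51, 69), (368, 26, 23, 50, 60), (370, 37, 26, 45, 93), (372, 43, 24, 43, 62), (374, 53, 25, 39, 63), (376, 60, 25, 36, 66), (378, 1, -28, 82, 116)]
201 [(364, 5, 18, 57, 13), (366, 19, 23, 50, 59), (368, 27, 24, 46, 93), (370, 16, 8, 58, 135), (372, 45, 25, 39, 90), (374, 50, 22, 38, 56), (376, 61, 2
[... 683 characters left out ...]
73, 84), (372, -12, -22, 70, 85), (374, -5, -23, 68, 85), (376, 14, -14, 57, 252), (378, 5, -27, 66, 62)]
206 [(364, -13, 1, 58, 6), (366, -9, -1, 57, 43), (368, -22, -19, 70, 91), (370, -20, -23, 71, 89), (372, -12, -23, 68, 90), (374, -7, -24, 66, 86), (376, 12, -16, 55, 252), (378, 4, -28, 64, 68)]
207 [(364, -19, -4, 59, 40), (366, -30, -19, 70, 91), (368, -25, -21, 70, 89), (370, -21, -24, 69, 90), (372, -13, -24, 66, 93), (374, -4, -22, 61, 92), (376, 3, -23, 59, 42), (378, 4, -28, 62, 65)]
208 [(364, -37, -19, 71, 93), (366, -33, -22, 70, 88), (368, -26, -22, 67, 91), (370, -18, -22, 64, 90), (372, -12, -23, 62, 93), (374, -5, -24, 60, 78), (376, 1, -25, 58, 5), (378, 6, -27, 57, 53)]
```

View pics/s8.png

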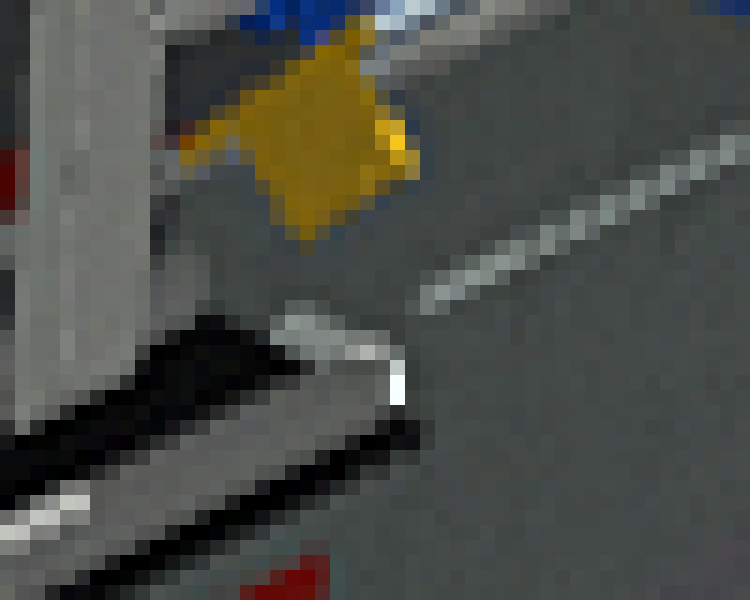

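Emit:
move_arm([
  [[0.61,0.1,0,-0.06,0,0,0],[0.61,0.1,0,-0.12,0,0,0],[0.61,0.1,0,-0.2,0,0,0],[0.61,0.1,0,-0.3,0,0,0],[0.61,0.1,0,-0.4,0,0,0],[0.61,0.1,0,-0.6,0,0,0],[0.61,0.1,0,-0.8,0,0,0],[0.61,0.1,0,-1.0,0,0,0]],
])

```text
time: 7.13
tool_pos: [0.5794, -0.0138, 0.3673]
ee_rot: [-3.141, -0.001, 3.094]
wrist_force: [1.0, 0.7, -0.9]
width: 0.0572
```

Emit:
move_arm([
  [[0.61,0.3,0,-0.2,0,0,0],[0.61,0.6,0,-0.2,0,0,0],[0.61,1,0,-0.2,0,0,0],[0.61,1,0,-0.2,0,0,0],[0.61,1,0,-0.2,0,0,0],[0.61,1,0,-0.2,0,0,0]],
])

```text
time: 7.63
tool_pos: [0.4797, -0.0089, 0.3873]
ee_rot: [-3.141, 0.002, 3.094]
wrist_force: [-0.4, -0.6, 0.4]
width: 0.0575
```

```bash
python3 - <<'E'
from h import *
T=np.load("T.npy")
go(T,-.01,.036,.267)
for n,(a,b,c,d) in {"top":(100,245,290,400),"side":(150,250,290,430)}.items():
    q,e=robot.snapshot(n); W=cloud(n,e); np.savez(n+"9.npz",p=q,d=e)
    cv2.imwrite(f"pics/{n}9.png",cv2.resize(q[a:b,c:d,::-1],None,fx=4 if n=="top" else 5.5,fy=4 if n=="top" else 5.5,interpolation=cv2.INTER_CUBIC))
    p0=np.load(n+"0.npz")["p"].astype(int)
    C,s=np.cos(T[2]),np.sin(T[2]); D=W-[T[0],T[1],0]
    L=np.stack([C*D[...,0]+s*D[...,1],-s*D[...,0]+C*D[...,1],D[...,2]],-1)*1000
    if n=="top":
        L0=np.load("top0.npz")["d"]
        m=(L[...,0]>-125)&(L[...,0]<10)&(L[...,1]>40)&(L[...,1]<84)&(L[...,2]>70)
        A=L[m]; print("bar slope",np.polyfit(A[:,1],A[:,2],1),np.arctan(np.polyfit(A[:,1],A[:,2],1)[0]),len(A))
        m=(L[...,0]>8)&(L[...,0]<116)&(abs(L[...,1])<22); A=L[m]; print("cover",np.polyfit(A[:,1],A[:,2],1))
E
```

```text
pos [ 0.4797 -0.0089  0.3873] rot [-3.1409e+00  1.5000e-03  3.0938e+00] W 0.05751008799282989 F [-0.43 -0.57  0.36] t 7.6333
tgt [ 0.63025018 -0.01598398  0.267     ] shift [-1.505  0.002  1.205] turn [-0.0004  0.001   0.0009]
chute frame TCP [-0.1607  0.0356  0.3873]
bar slope [2.85203890e-01 5.37599189e+02] 0.27782771996206296 42
cover [-1.50655615e-03  8.54462963e+01]
```

View pics/side9.png

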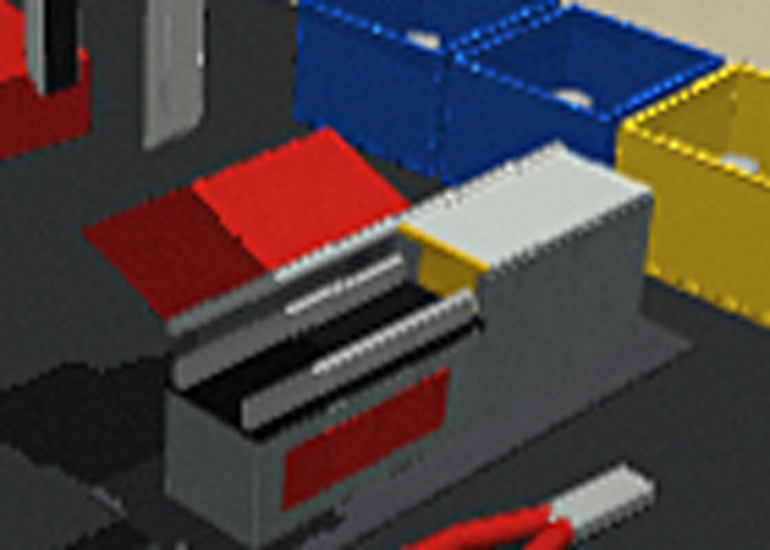

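View pics/top9.png

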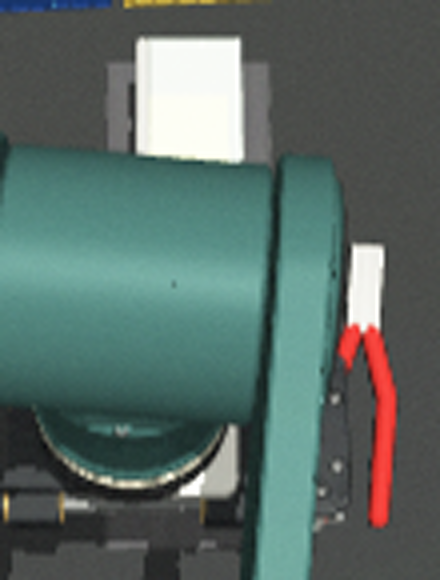

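```bash
python3 - <<'E'
from h import *
T=np.load("T.npy")
im=cv2.imread("pics/s8.png"); out=[]
for a in(0,20,35):
    t=np.radians(a);A=im[180:480,150:480].copy()
    h=10+50*np.cos(t)
    P=[]
    for y in(-15,15): P.append([4,y,h])
    for y in(15,-15): P.append([4+14*np.cos(t),y,h+14*np.sin(t)])
    # deck edge
    for Q,col in((P,(0,0,255)),([[4,-18,60],[4,18,60]],(0,255,0)),([[-60,-18,72],[4,-18,72]],(255,0,255)),([[-60,-18,60],[4,-18,60]],(255,200,0))):
        q=(proj("side",chute2w(T,np.array(Q)/1000))-[350,180]+.5)*15-[150,180]
        cv2.polylines(A,[np.round(q).astype(int)],True,col,1)
    cv2.putText(A,str(a),(10,40),0,1,(255,255,255)); out.append(A[:,:265])
cv2.imwrite("pics/hyp.png",np.hstack(out))
E
```

```text
(no output)
```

View pics/hyp.png

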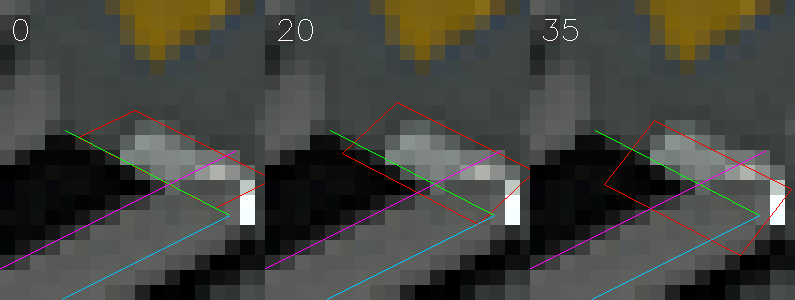

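```bash
python3 - <<'E'
from h import *
a=np.load("side0.npz")["p"].astype(int); b=np.load("side9.npz")["p"].astype(int)
d=abs(a-b).max(-1)>60
for n,(r0,r1,c0,c1) in dict(pliers=(233,272,345,412),driver=(175,212,208,256),bottle=(224,326,440,490),spanner=(318,350,333,440),cup=(238,295,484,515)).items(): print(n,d[r0:r1,c0:c1].mean())
robot.close_job()
E
```

```text
pliers 0.0
driver 0.0
bottle 0.0
spanner 0.0
cup 0.0
the job is handed in; nothing more can be done
```

I held the flap open with one fingertip on the red bar. With the other I pushed the bracket along the lane and under the plate until it tipped off the deck into the well. I then raised the fingers, let the spring close the flap, backed away and handed the job in at about 7.7 s. No verdict was reported.

**Flap:** it looks closed. The cover over the well measures level in the depth image (slope about 0). The side view shows the plate back across the mouth. The bar-slope reading came out at 0.28 rad against the expected 0.35, but it came from only 42 pixels with the arm in the way, so I did not rely on it.

**Bracket:** in the last view with the flap open, it was not lying flat. It leaned steeply, with its nose on the well floor and its tail against the deck end, all below deck level. My estimate is about 35° off vertical. That puts its origin at about x = +18 mm, z = 30 mm in the chute frame, inside the limits. I could not see it again once the flap closed.

**Bystanders:** pliers, screwdriver, bottle, spanner and cup show no change in the side image between start and end. I made no image check of the carton or the socket. I never located the socket in the images.

**Forces:** the wrist force showed only noise after the arm retracted, so the robot was touching nothing. It stayed around 5–7 N at every reading during the job.

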